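Free the eccentric lock and push the mailer box home

TASK

At the packing bench, push the black finger post of the red cam round until the cam's low point faces the steel slide (lever over the yellow stripe), before moving the slide. Then push the orange plate of the slide forward until the slide has pressed the cardboard mailer box squarely and fully home against the blue fence. Let only the slide push the box, do not lift the box, leave the other things on the bench where they are, and finish clear of everything.

Things in the scene. Friction and masses are not known exactly. Their poses are not given: they have to be found in the camera images.
- jig: Fixed plywood base plate of the box jig, 270 x 320 x 12 mm, spanning x -115..155, y -175..145 mm in its frame; origin on the table, z up, +x is the slide's forward direction. Yaw varies. All on the jig is below z = 90 mm. A yellow stripe on the plate (x 116..150, y -85) marks where the cam lever points at the low point.
- fence (a point): Middle of the blue fence's inner face (facing jig -x), at jig (130, 70, 30) mm; fence 12 mm thick, 132 mm wide, top at z 46. It closes the box bay, which has two aluminium side guides 112 mm apart (inner faces at jig y 14 and 126 mm, x -13..138, top at z 34).
- cam_axis (a point): Point on the cam's upright pivot axis, at jig (30, -85, 40) mm; the hub's top is at z 42. The red cam disc, 70 mm in diameter, z 15..29, is centred 20 mm off the axis on the lever side; a white mark opposite the lever shows its low point.
- cam (a joint): Cam turn, rad. 0 = low point faces the slide, lever along jig +x. Positive = clockwise from above; 1.57 = lever along jig -y. Stops -0.6 and 2.8; starts 1.7 to 2.7, so turn it anticlockwise. Friction 0.12 N m; stays where left. At q its rim stops the slide at 22 + 20 cos q mm; pushing the slide does not turn it.
- post (a point): Top centre of the upright black finger post on the cam lever, 75 mm from the cam axis: 16 mm diameter, standing free from z 38 to z 86 mm. The lever is a steel bar 16 mm wide, reaching 82 mm from the axis, z 30..38.
- slide (a joint): Travel of the steel follower slide along jig +x, m, 0..0.042; starts at 0 to 0.003. Friction about 2 N, no spring, stays where left. The box is home at about 0.037.
- push_face (a point): Middle of the rear (-x) face of the slide's upright orange push plate, at z 60 mm; face 80 mm wide, z 20..84, plate 14 mm thick. Push it along jig +x. Behind it is only the flat base plate (with a 3 mm high steel strip). The blade that pushes the box is 58 mm ahead of this face; the slide's arm in front of the cam (jig y -112..22) has its top at z 26.
- mailer: Closed kraft mailer box, 120 x 100 x 45 mm (x, y, z), 0.2 to 0.42 kg, loose in the bay between the slide's blade and the fence, slightly askew. Origin at the centre of its underside, 12 mm above the table. Home: its +x face against the fence, so its origin 60 mm from the fence.
- tin: Bystander: green tin, 60 mm diameter, 85 mm tall, origin under its centre, standing left of the jig.
- tape: Bystander: amber tape roll lying flat, 76 mm diameter, 24 mm high, origin under its centre, right of the jig.
- marker: Bystander: yellow and blue marker lying right of the jig, 108 x 17 x 15 mm, origin under the yellow part's centre.
- packs: Bystander: stack of green packs, 76 x 103 x 40 mm, origin under its centre, left of the jig.
- mug: Bystander: white mug, 76 mm diameter, 90 mm tall, origin under its centre, far right.
- stapler: Bystander: black and grey stapler, 130 x 34 x 43 mm, origin under its centre, far left.

How it is judged (in metres and radians):
On the way:
1. the cam is turned to its low point (within 0.4 rad) while the slide is still back (less than 8 mm forward) (value of joint cam between -0.4 and 0.4 rad and value of joint slide below 0.008 m), for 0.2 s.
At the end, for the whole second after the job is handed in: The cam is within 0.4 rad of its low point, the slide is at least 34 mm forward, and the mailer box lies flat and at rest in the bay, within 3 mm of the fence and square to it within 0.035 rad (value of joint cam between -0.4 and 0.4 rad and value of joint slide above 0.034 m and x of mailer in the frame of jig above 0.067 m and y of mailer in the frame of jig between 0.06 and 0.08 m and angle between the x axis of mailer and the x axis of jig, either way round below 0.035 rad and angle between mailer's own z axis and vertical below 0.05 rad and height (world z) of mailer below 0.016 m and linear speed of mailer below 0.01 m/s); the robot touches nothing.
It fails at once if the slide is pushed forward (more than 8 mm) while the cam is more than 0.6 rad from its low point (value of joint slide above 0.008 m and value of joint cam above 0.6 rad).
It fails at once if the box is lifted (more than 15 mm) (height (world z) of mailer above 0.027 m).
It fails at once if the hand pushes the box (more than 2 N) (contact force between any of the fingers, the arm and mailer above 2 N).
It fails at once if another thing on the bench is moved (more than 20 mm) (distance of any of tin, tape, marker, packs, mug, stapler from where it was at the start of the episode above 0.02 m).
It also fails if it takes over 51 s, if anything falls off the work surface, if the arm or the gripper's body presses on something with over 40 N, if the wrist force passes 120 N, or if a joint passes its speed limit or range.

ROBOT

A 6-joint arm with a two-finger parallel gripper is mounted at the origin on the work surface. World frame = base frame: x ahead of the robot, y to its left, z up, the work surface at z = 0. Lengths are in m, angles in degrees, forces in N, time in s.
With the tool pointing down it reaches from about 0.35 to 0.85 m from the base axis. Payload 8.1 kg.
Tool frame: the origin (TCP) lies between the finger pads; the fingertips stand 8 mm ahead of it and the grasp point (between the pads) lies 11 mm behind it; z points along the fingers, x is the direction in which the jaws open and shut, and the axes are right-handed (so a half turn about z gives the same grasp; the last joint's range is limited). The gripper opens to 93 mm and grips with 3 to 60 N. Pads are 15 mm wide; open, the fingers measure 128 mm over their backs; the gripper's body (75 mm by 188 mm) begins 65 mm behind the grasp point.
Start: joints at [-71.757, 7.471, 85.268, -0, 87.261, -4.893], TCP at [0.236, -0.552, 0.227] pointing down, gripper open.
Joint ranges: [-169.43, 169.43], [-51.17, 129.36], [1.28, 143.12], [-76.62, 256.62], [0, 156.53], [-152.29, 152.29]. Speed limits (degrees/s): [136.94, 136.94, 159.86, 180, 180, 180].

INTERFACE

Orientations are given as a 3x3 rotation matrix whose columns are the frame's x, y, z axes.
In Python, from bench import arm gives the robot as it stands. The module is installed in compiled form; this text tells all that it offers.
- The arm moves only by the tool step_arm, never from a script. Its argument "rows" is one flat list of numbers, 5 for each row, row after row: the shift along the tool's x, y, z in mm, then the turn about the tool's z in degrees, then the opening, from -1 (shut) to 1 (fully open). In form: [tx, ty, tz, yaw, gripper, tx, ty, tz, yaw, gripper, ...]. A call has 1 to 10 rows; each row shifts and turns the commanded pose from where the row before left it, along the tool's axes as they then stand; what a row does not reach is not made up. A row lasts 1/8 s, in which the tool goes at most 62.5 mm and 10.7 degrees, less where a joint would pass 70% of its speed; a pose out of reach is approached as far as the arm can. A call is refused whole if a number of a shift passes 62.5 or a number of a turn 10.7, either way. A call with a gripper value outside its range is refused whole. The fingers move at their own pace and stop on an object; "newtons" is the grip in N (left out, the last holds). Time passes only in rows, so rows that do not move let the fingers close. It gives the time, the measured TCP pose, the force and the opening at its end, in the units of the state.
- arm.state(): the state, without advancing time (a new reading comes with each control period).
- arm.read_camera(name): name is "scene" or "top" or "wrist"; returns a dict with "image" (400x640x3 uint8, red, green, blue), "fx", "fy", "cx", "cy" (pixels), "rvec" (rotation vector, rad) and "tvec" (3), from world to camera coordinates, as OpenCV has them. Camera axes: x right, y down, z forward; pixel columns grow to the right and rows downward; lengths in m; the calibration is good to about 2 mm. A picture is of the moment at which its call begins. There is no depth.
- arm.sign_off(): hands the job in, once; it reports no verdict.
Trained networks look in a picture, given as the dict that the camera call returned (one of the last four; its "shot" number tells which), for a name from the list of things; names that differ only in an ending like _2 or _b are one class to them, and where a whole thing is asked for, a point or a joint stands for the part that bears it (a point fixed in the world has none). Each returns a list of dicts, best first, with "p" (0 to 1); they miss things now and then, are a little off and sometimes report something else, mostly with a low value. They report only what shows in the picture. A call takes as long as a camera call.
- arm.masks_of(name, picture): "region" (400x640 bool, what is visible of it) and "uv" ([column, row] in pixels, amid what is visible of it).
The state is a dict: "clock": time; "q": joint angles; "qd": joint speeds; "effort": joint torques, N m; "position": TCP position; "tool_rot": TCP orientation; "contact_force": force on the tool from outside, world axes, zero at the start; "moment": the same for the moment, N m; "finger_gap": opening from 0.0 (shut) to 1.0 (fully open).
Only numpy, scipy, OpenCV 4.12 (cv2) and the standard library are available. Lean on these libraries where they do the work, as an engineer would, in place of code of your own. Each camera call takes 0.05 s, during which the arm holds its last target. There are 200 camera calls.

## Working session

There is one attempt and no reset: what is moved stays moved. The work goes in short steps, Python scripts to look and compute and a tool call to move; the robot and the scene stay as the last step left them, time stands still between calls to the robot, and variables do not carry over. Pictures are saved under pics/ and viewed, about 8 in all and at most 12, crops included, and the job is handed in when it is done.

Besides the shell and the picture viewer there is one more tool, called after "Request:" as a command line: name --argument value ..., lists and objects as JSON in quotes. step_arm: Moves the arm, as the interface text tells. Its arguments: {"type":"object","properties":{"rows":{"type":"array"},"newtons":{"type":"number"}},"required":["rows"]}

```bash
mkdir -p pics; python3 - <<'E'
from bench import arm
import cv2,pickle
s=arm.state();print(s)
for n in("scene","top"):
    d=arm.read_camera(n);cv2.imwrite(f"pics/{n}0.png",d["image"][:,:,::-1]);pickle.dump(d,open(f"{n}0.pkl","wb"))
    for t in("post","push_face","mailer","jig","cam","slide"):
        r=arm.masks_of(t,d)
        print(n,t,[(round(x["p"],2),[round(float(v),1) for v in x["uv"]],int(x["region"].sum())) for x in r[:2]])
E
```

```text
{'clock': 0.0, 'q': array([-7.17570351e+01,  7.51552361e+00,  8.53290511e+01,  1.28346853e-03,
        8.72616523e+01, -4.89152067e+00]), 'qd': array([ 0.03788142, -0.02384309, -0.07353648,  0.03314727, -0.09476597,
        0.02278373]), 'effort': array([-5.76424791e-04, -5.59830809e+01, -4.91771221e+01,  7.68589578e-02,
        3.55594454e-02, -1.43476900e-04]), 'position': array([ 0.23560263, -0.55120253,  0.2255853 ]), 'tool_rot': array([[ 3.92889155e-01, -9.19585667e-01, -5.59141941e-04],
       [-9.19583985e-01, -3.92889512e-01,  1.76782699e-03],
       [-1.84534937e-03, -1.80382079e-04, -9.99998281e-01]]), 'contact_force': array([ 0.26591945, -0.81503968,  0.03475592]), 'moment': array([ 0.00950747, -0.04339042, -0.03934542]), 'finger_gap': 1.002293592938694}
scene post [(0.74, [316.4, 195.7], 348)]
scene push_face [(0.82, [332.9, 163.6], 784), (0.67, [305.7, 242.8], 198)]
scene mailer []
scene jig [(0.73, [331.8, 198.6], 4840), (0.49, [362.0, 173.8], 996)]
scene cam [(0.71, [320.9, 198.5], 361), (0.63, [332.2, 163.3], 727)]
scene slide [(0.87, [332.4, 161.6], 747), (0.21, [332.3, 200.2], 4613)]
top post [(0.91, [312.8, 204.7], 448)]
top push_face [(0.69, [261.5, 219.3], 974)]
top mailer [(0.75, [256.1, 186.3], 1461)]
top jig [(0.76, [290.0, 203.6], 7676)]
top cam [(0.8, [309.7, 203.5], 451)]
top slide [(0.74, [261.9, 218.5], 1000)]
```

```bash
python3 - <<'E'
import cv2,numpy as np
a=cv2.imread("pics/top0.png")[120:290,200:400];b=cv2.imread("pics/scene0.png")
cv2.imwrite("pics/c1.png",cv2.resize(a,None,fx=3.5,fy=3.5,interpolation=cv2.INTER_CUBIC)[:600])
E
```

```text
(no output)
```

View pics/c1.png

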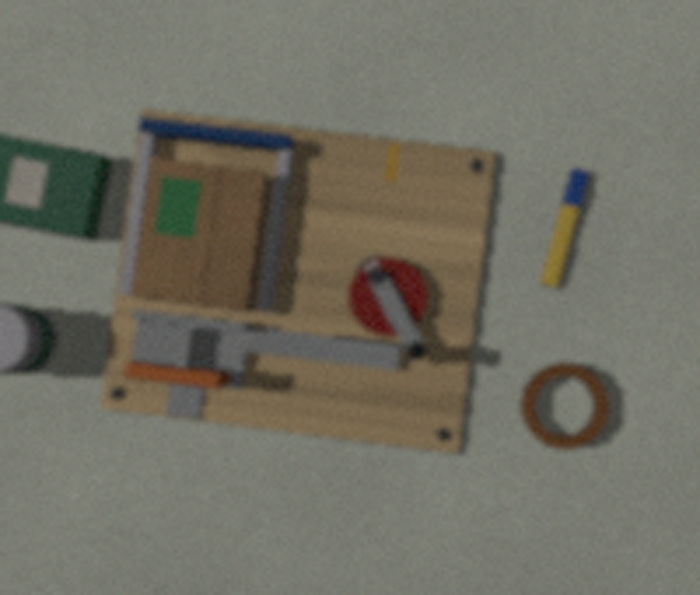

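View pics/scene0.png

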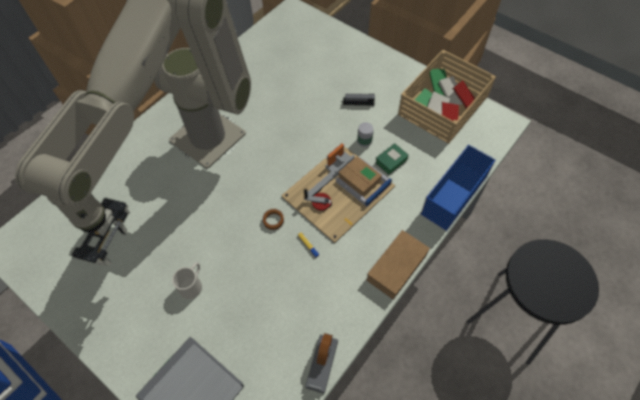

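The top view shows the jig with corners at crop (143,112), (497,155), (462,452) and (103,405). The cam axis is near (377,275), the post near (416,350), the orange plate near (175,376) and the box against the left guide. The scene view agrees.

```bash
cat > h.py <<'E'
import numpy as np,cv2,pickle
from scipy.optimize import least_squares
def proj(d,P):
    K=np.array([[d["fx"],0,d["cx"]],[0,d["fy"],d["cy"]],[0,0,1]])
    return cv2.projectPoints(np.asarray(P,float).reshape(-1,3),np.array(d["rvec"],float),np.array(d["tvec"],float),K,None)[0][:,0]
def ray(d,uv,z):
    R=cv2.Rodrigues(np.array(d["rvec"],float))[0];t=np.array(d["tvec"],float).ravel();c=-R.T@t
    v=R.T@np.array([(uv[0]-d["cx"])/d["fx"],(uv[1]-d["cy"])/d["fy"],1]);return c+v*(z-c[2])/v[2]
def j2w(p,P):
    P=np.asarray(P,float).reshape(-1,3);c,s=np.cos(p[2]),np.sin(p[2])
    return np.c_[p[0]+c*P[:,0]-s*P[:,1],p[1]+s*P[:,0]+c*P[:,1],P[:,2]]
def w2j(p,P):
    P=np.asarray(P,float).reshape(-1,3);c,s=np.cos(p[2]),np.sin(p[2]);x=P[:,0]-p[0];y=P[:,1]-p[1]
    return np.c_[c*x+s*y,-s*x+c*y,P[:,2]]
C=np.array([[155,145,12],[155,-175,12],[-115,-175,12],[-115,145,12]])/1e3
E
python3 - <<'E'
from h import *
d=pickle.load(open("top0.pkl","rb"))
f=lambda a:np.array(a,float)/3.5+[200,120]-0.3
px=f([[143,112],[497,155],[462,452],[103,405]])
W=np.array([ray(d,u,.012) for u in px]);print(W.round(4),[np.linalg.norm(W[i]-W[(i+1)%4]).round(4) for i in range(4)])
r=least_squares(lambda p:(proj(d,j2w(p,C))-px).ravel(),[W[:,0].mean(),W[:,1].mean(),0])
p=r.x;print("jig",p,np.degrees(p[2]),r.fun.round(2));np.save("jig.npy",p)
for n,u,z in[("post",(416,350),.086),("axis",(377,275),.042),("plateL",(128,370),.084),("plateR",(222,380),.084),("fenceL",(143,124),.046),("fenceR",(290,142),.046)]:
    w=ray(d,f(u),z);print(n,w.round(4),(w2j(p,w)*1e3).round(1))
a=[30,-85]
b=(w2j(p,ray(d,f((416,350)),.086))*1e3)[0]-[30,-85,0]
print("q",np.arctan2(-b[1],b[0]),np.hypot(b[0],b[1]))
for n in("tin","tape","marker","packs","mug","stapler"):pass
E
```

```text
[[ 0.7029  0.2599  0.012 ]
 [ 0.6696 -0.0573  0.012 ]
 [ 0.4069 -0.0313  0.012 ]
 [ 0.4409  0.2862  0.012 ]] [np.float64(0.319), np.float64(0.264), np.float64(0.3193), np.float64(0.2633)]
jig [ 0.53681791  0.13134011 -0.10284627] -5.892657025863038 [ 0.12 -0.95  0.45 -1.08 -0.14  0.81 -0.43  1.15]
post [0.4941 0.009  0.086 ] [[ -30. -126.   86.]]
axis [0.5586 0.0451 0.042 ] [[ 30.5 -83.5  42. ]]
plateL [0.4725 0.2477 0.084 ] [[-75.9 109.1  84. ]]
plateR [0.4659 0.1691 0.084 ] [[-74.4  30.3  84. ]]
fenceL [0.6858 0.2515 0.046 ] [[135.8 134.8  46. ]]
fenceR [0.6722 0.123  0.046 ] [[135.5   5.6  46. ]]
q 2.541363488556822 72.65066041993249
```

Edge lengths come out at 319 and 264 mm against 320 and 270. The fence and plate points also fit, and cam q is about 2.54. I'll move above the post and check it from close by.

Request:
step_arm --rows '[-38, -42, 0, -0.5, 0, -38, -42, 0, -0.5, 0, -38, -42, 0, -0.5, 0, -38, -42, 0, -0.5, 0, -38, -42, 0, -0.5, 0, -38, -42, 0, -0.5, 0, -38, -42, 0, -0.5, 0, -38, -42, 0, -0.5, 0, -38, -42, 0, -0.5, 0, -38, -42, 0, -0.5, 0]'

```text
clock: 1.95
position: [0.4527, -0.0267, 0.227]
tool_rot: [[0.472, -0.882, 0.001], [-0.882, -0.472, -0.0], [0.001, -0.001, -1.0]]
contact_force: [0.7, -0.4, 1.2]
finger_gap: 0.502
```

```bash
python3 - <<'E'
from bench import arm
from h import *
s=arm.state();print(s["clock"],s["position"],np.degrees(np.arctan2(s["tool_rot"][1,0],s["tool_rot"][0,0])))
p=np.load("jig.npy")
for n in("wrist","top"):
    d=arm.read_camera(n);pickle.dump(d,open(n+"1.pkl","wb"))
    if n=="wrist":cv2.imwrite("pics/w1.png",d["image"][:,:,::-1])
    for t in("post","cam","jig"):
        for x in arm.masks_of(t,d)[:1]:
            w=ray(d,x["uv"],.07);print(n,t,round(x["p"],2),x["uv"],w.round(4),(w2j(p,w)*1e3).round(1))
    print(proj(d,j2w(p,np.r_[C,[[.03,-.085,.042],[-.03,-.126,.086]]])).round(0).tolist())
E
```

```text
1.95 [ 0.45273641 -0.0267384   0.22703217] -61.848244872052696
wrist post 0.58 [300.2, 91.6] [0.5358 0.0315 0.07  ] [[  9.2 -99.4  70. ]]
wrist cam 0.87 [303.6, 90.6] [0.5382 0.029  0.07  ] [[  11.9 -101.7   70. ]]
wrist jig 0.93 [264.3, 72.1] [0.5351 0.0707 0.07  ] [[  4.6 -60.5  70. ]]
[[172.0, -191.0], [432.0, 21.0], [298.0, 214.0], [65.0, 65.0], [301.0, 69.0], [300.0, 141.0]]
top post 0.67 [311.2, 200.7] [0.5496 0.0323 0.07  ] [[ 22.9 -97.2  70. ]]
top cam 0.63 [313.6, 198.7] [0.5557 0.0253 0.07  ] [[  29.6 -103.5   70. ]]
[[241.0, 151.0], [342.0, 163.0], [332.0, 250.0], [229.0, 237.0], [308.0, 198.0], [319.0, 220.0]]
```

View pics/w1.png

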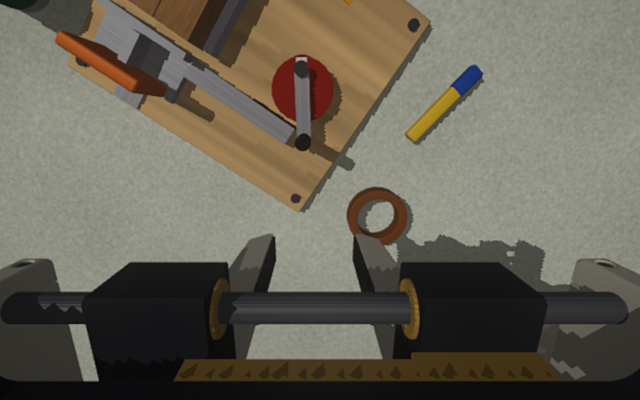

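The wrist view is sharp. The post top is at (303,142), the hub at (302,68), and the jig corners at (300,211), (430,22) and (68,66), all within 3 px of my predictions. I'll refine the pose with these.

```bash
python3 - <<'E'
from h import *
d=pickle.load(open("wrist1.pkl","rb"));dt=pickle.load(open("top0.pkl","rb"))
f=lambda a:np.array(a,float)/3.5+[200,120]-0.3
pt=f([[143,112],[497,155],[462,452],[103,405]])
pw=np.array([[430,22],[300,211],[69,65],[302,69]]);Pw=np.r_[C[1:],[[.03,-.085,.042]]]
r=least_squares(lambda p:np.r_[(proj(dt,j2w(p,C))-pt).ravel()*2,(proj(d,j2w(p,Pw))-pw).ravel()],np.load("jig.npy"))
p=r.x;print(p,np.degrees(p[2]),r.fun.round(1));np.save("jig.npy",p)
w=ray(d,(303,142),.086);j=(w2j(p,w)*1e3)[0]-[30,-85,0];q=np.arctan2(-j[1],j[0]);print("post",w,j,np.hypot(j[0],j[1]),"q",q)
Q=j2w(p,[.03+.075*np.cos(q),-.085-.075*np.sin(q),.086])[0];print("post model",Q,"axis",j2w(p,[.03,-.085,.04]))
from bench import arm
s=arm.state();T=s["tool_rot"].T;print("tool shift mm",(T@(Q-s["position"])*1e3).round(1)," desired yaw",np.degrees(p[2]-q)+90)
E
```

```text
[ 0.53714569  0.13053281 -0.10098615] -5.786080417445266 [ 0.6 -2.   1.3 -2.6  0.4  1.2 -0.2  2.3  2.3 -1.  -0.9  2.6 -2.9  0.3
 -0.4 -0.4]
post [0.49478394 0.00631614 0.086     ] [-59.62307168 -42.85450243  86.        ] 73.42628313908965 q 2.518388682702784
post model [0.49341998 0.00553116 0.086     ] axis [[0.55842361 0.04294143 0.04      ]]
tool shift mm [-11.8 -53.2 140.6]  desired yaw -60.079123109825815
```

Request:
step_arm --rows '[-6, -26.6, 0, -1, 0, -6, -26.6, 0, -1, 0, 0, 0, 40, 0, 0, 0, 0, 40, 0, 0, 0, 0, 40, 0, 0, 0, 0, 35, 0, 0, 0, 0, 14, 0, 0, 0, 0, 0, 0, 0]'

```text
clock: 3.35
position: [0.4926, 0.0068, 0.0572]
tool_rot: [[0.501, -0.866, -0.002], [-0.866, -0.501, 0.0], [-0.001, 0.001, -1.0]]
contact_force: [0.1, 0.7, 0.1]
finger_gap: 0.501
```

```bash
python3 - <<'E'
from bench import arm
from h import *
s=arm.state();print(s["position"],s["contact_force"],np.degrees(np.arctan2(s["tool_rot"][1,0],s["tool_rot"][0,0])))
print((s["tool_rot"].T@(np.array([.4934,.0055,.058])-s["position"])*1e3).round(1))
d=arm.read_camera("wrist");cv2.imwrite("pics/w2.png",d["image"][:,:,::-1])
print(proj(d,[.4934,.0055,.086]))
E
```

```text
[0.49260036 0.00675492 0.05723065] [0.14750117 0.67182556 0.0785685 ] -59.94333476071241
[ 1.5 -0.1 -0.8]
[[314.14620795 277.49438453]]
```

View pics/w2.png

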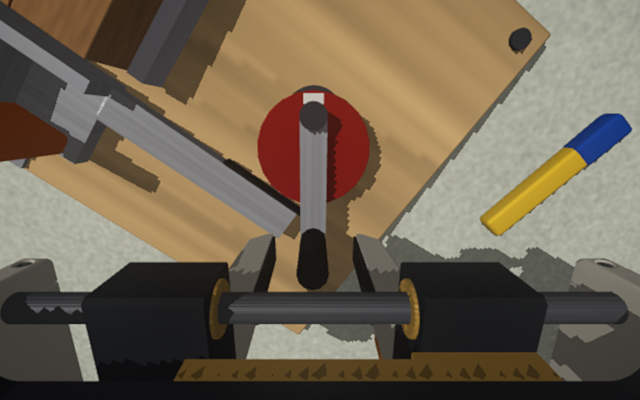

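The post stands between the fingers at about (313,270), with the lever vertical in the view. I'll narrow the jaws into a loose cage and follow the arc.

Request:
step_arm --rows '[1, 0, 0, 0, -0.44, 0, 0, 0, 0, -0.44, 12.5, -1, 0, -9.6, -0.44, 12.5, -1, 0, -9.6, -0.44, 12.5, -1, 0, -9.6, -0.44, 12.5, -1, 0, -9.6, -0.44, 12.5, -1, 0, -9.6, -0.44, 12.5, -1, 0, -9.6, -0.44, 12.5, -1, 0, -9.6, -0.44]'

```text
clock: 4.53
position: [0.5682, -0.0304, 0.0581]
tool_rot: [[0.991, 0.133, -0.0], [0.133, -0.991, 0.0], [-0.0, -0.0, -1.0]]
contact_force: [-2.4, 0.4, 0.6]
finger_gap: 0.282
```

```bash
cat > st.py <<'E'
from bench import arm
from h import *
s=arm.state();p=np.load("jig.npy");j=(w2j(p,s["position"])*1e3)[0];b=j-[30,-85,0]
print(s["clock"],"jig",j.round(1),"F",s["contact_force"].round(1),"yaw_j",(np.degrees(np.arctan2(s["tool_rot"][1,0],s["tool_rot"][0,0])-p[2])).round(1))
print("lever ang",np.degrees(np.arctan2(b[1],b[0])).round(1),"r",np.hypot(b[0],b[1]).round(1),"gap",s["finger_gap"],"q",s["q"].round(0))
E
python3 st.py
```

```text
4.525 jig [  47.1 -157.    58.1] F [-2.4  0.4  0.6] yaw_j 13.4
lever ang -76.6 r 74.0 gap 0.28224028941756546 q [ -8.  11. 100.  -0.  69. -16.]
```

Request:
step_arm --rows '[12.5, -1, 0, -9.6, -0.44, 12.5, -1, 0, -9.6, -0.44, 12.5, -1, 0, -9.6, -0.44, 12.5, -1, 0, -9.6, -0.44, 12.5, -1, 0, -9.6, -0.44, 12.5, -1, 0, -9.6, -0.44, 12.5, -1, 0, -9.6, -0.44, 12.5, -1, 0, -9.6, -0.44, 5, -0.2, 0, -4, -0.44, 0, 0, 0, 0, -0.44]'

```text
clock: 5.78
position: [0.6339, 0.0414, 0.0582]
tool_rot: [[0.032, 0.999, 0.001], [0.999, -0.032, 0.0], [0.0, 0.001, -1.0]]
contact_force: [0.4, 0.4, 0.9]
finger_gap: 0.283
```

```bash
cat >> st.py <<'E'
import sys
if len(sys.argv)>1:
    d=arm.read_camera("wrist");cv2.imwrite(f"pics/{sys.argv[1]}.png",d["image"][:,:,::-1]);pickle.dump(d,open("w.pkl","wb"))
E
python3 st.py w3
```

```text
5.775 jig [105.2 -78.9  58.2] F [0.4 0.4 0.9] yaw_j 93.9
lever ang 4.6 r 75.5 gap 0.2825092043577928 q [ -1.  20.  88.   0.  71. -89.]
```

View pics/w3.png

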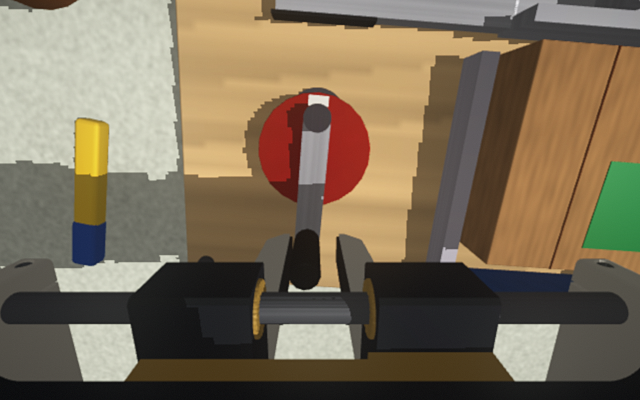

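The lever now points along jig +x with the white mark facing the slide: hub at (317,118), post at (306,260), so q≈0. I'll release, lift and go behind the orange plate.

Request:
step_arm --rows '[0, 0, 0, 0, 0, 0, 0, 0, 0, 0, 0, 0, -45, 0, 0, 0, 0, -50, 0, 0, 0, 0, 0, 3.9, -1, 30, -47, 0, 0, -1, 30, -47, 0, 0, -1, 30, -47, 0, 0, -1, 30, -47, 0, 0, -1, 29, -47, 0, 0, -1]'

```text
clock: 7.08
position: [0.4132, 0.2136, 0.1528]
tool_rot: [[0.101, 0.995, 0.0], [0.995, -0.101, 0.0], [0.0, 0.0, -1.0]]
contact_force: [0.4, 1.5, -0.3]
finger_gap: 0.005
```

```bash
python3 st.py w4
```

```text
7.075 jig [-131.7   70.2  152.8] F [ 0.4  1.5 -0.3] yaw_j 90.0
lever ang 136.2 r 224.1 gap 0.005001173471520331 q [ 21. -11. 111.   0.  80. -63.]
```

View pics/w4.png

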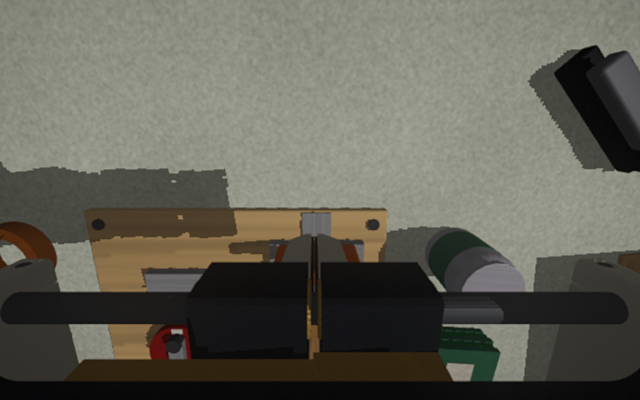

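The hand is centred behind the plate (315 px) and square to the jig. I'll descend and approach the plate.

Request:
step_arm --rows '[0, 0, 40, 0, -1, 0, 0, 40, 0, -1, 0, 0, 15, 0, -1, 0, 15, 0, 0, -1, 0, 15, 0, 0, -1, 0, 4, 0, 0, -1, 0, 4, 0, 0, -1, 0, 4, 0, 0, -1, 0, 4, 0, 0, -1]'

```text
clock: 8.25
position: [0.4603, 0.2083, 0.0577]
tool_rot: [[0.1, 0.995, -0.0], [0.995, -0.1, 0.0], [0.0, -0.0, -1.0]]
contact_force: [-2.0, -0.5, 1.5]
finger_gap: 0.004
```

```bash
python3 st.py
```

```text
8.25 jig [-84.3  69.7  57.7] F [-2.  -0.5  1.5] yaw_j 90.0
lever ang 126.5 r 192.3 gap 0.004133273457680172 q [ 19.   2. 110.   0.  69. -66.]
```

Request:
step_arm --rows '[0, 3, 0, 0, -1, 0, 3, 0, 0, -1, 0, 3, 0, 0, -1, 0, 3, 0, 0, -1, 0, 3, 0, 0, -1, 0, 2, 0, 0, -1, 0, 0, 0, 0, -1]'

```text
clock: 9.12
position: [0.4777, 0.2065, 0.0576]
tool_rot: [[0.101, 0.995, 0.001], [0.995, -0.101, 0.0], [0.0, 0.001, -1.0]]
contact_force: [-1.1, 1.8, 1.1]
finger_gap: 0.003
```

```bash
python3 st.py; python3 - <<'E'
from bench import arm
import cv2,pickle
d=arm.read_camera("top");pickle.dump(d,open("t2.pkl","wb"))
cv2.imwrite("pics/t2.png",cv2.resize(d["image"][120:290,200:400,::-1],None,fx=3.5,fy=3.5,interpolation=cv2.INTER_CUBIC))
E
```

```text
9.125 jig [-66.8  69.6  57.6] F [-1.1  1.8  1.1] yaw_j 90.0
lever ang 122.1 r 182.4 gap 0.0030197107044685634 q [ 18.   4. 108.  -0.  69. -66.]
```

View pics/t2.png

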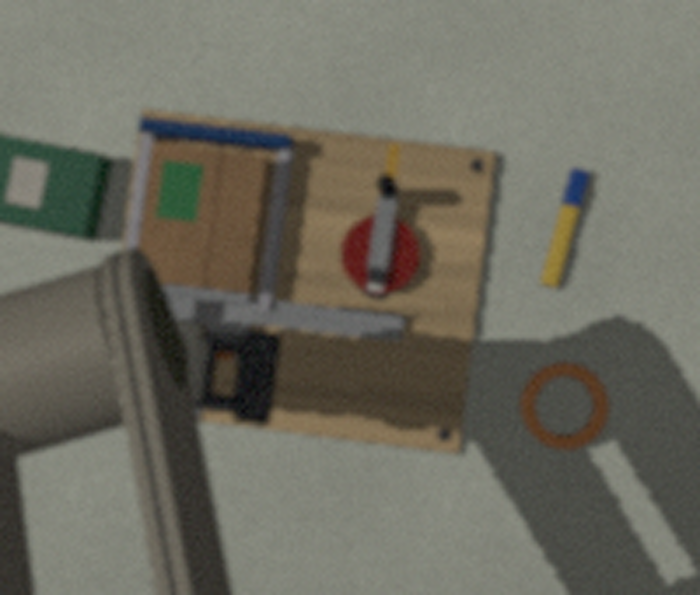

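The lever lies over the yellow stripe at (388,165). The slide has moved forward and the box has a small gap left to the fence. I'll continue in small steps, watching the force.

Request:
step_arm --rows '[0, 2, 0, 0, -1, 0, 2, 0, 0, -1, 0, 2, 0, 0, -1, 0, 1, 0, 0, -1, 0, 0, 0, 0, -1]'

```text
clock: 9.8
position: [0.4842, 0.2058, 0.0576]
tool_rot: [[0.1, 0.995, -0.0], [0.995, -0.1, -0.0], [-0.0, -0.0, -1.0]]
contact_force: [-3.5, -0.0, 2.1]
finger_gap: 0.006
```

Request:
step_arm --rows '[0, 1, 0, 0, -1, 0, 1, 0, 0, -1, 0, 0, 0, 0, -1]'

```text
clock: 10.18
position: [0.4864, 0.2056, 0.0576]
tool_rot: [[0.101, 0.995, 0.0], [0.995, -0.101, 0.0], [0.0, 0.0, -1.0]]
contact_force: [-1.6, 1.4, -0.5]
finger_gap: 0.002
```

Request:
step_arm --rows '[0, 1, 0, 0, -1, 0, 1, 0, 0, -1, 0, 0, 0, 0, -1]'

```text
clock: 10.55
position: [0.4874, 0.2055, 0.0576]
tool_rot: [[0.1, 0.995, -0.002], [0.995, -0.1, -0.0], [-0.0, -0.002, -1.0]]
contact_force: [-7.1, 0.1, 5.3]
finger_gap: 0.007
```

Request:
step_arm --rows '[0, 1, 0, 0, -1, 0, 0, 0, 0, -1]'

```text
clock: 10.8
position: [0.4874, 0.2055, 0.0576]
tool_rot: [[0.1, 0.995, -0.004], [0.995, -0.1, -0.0], [-0.001, -0.004, -1.0]]
contact_force: [-13.0, 0.2, 10.0]
finger_gap: 0.003
```

Request:
step_arm --rows '[0, 1, 0, 0, -1, 0, 0, 0, 0, -1]'

```text
clock: 11.05
position: [0.4874, 0.2055, 0.0576]
tool_rot: [[0.1, 0.995, -0.006], [0.995, -0.1, -0.0], [-0.001, -0.006, -1.0]]
contact_force: [-18.8, 1.2, 15.0]
finger_gap: 0.003
```

It stopped hard at 19 N, with the TCP at jig x of about -57. That puts the face near -49, as expected for home. I'll back off and lift clear.

Request:
step_arm --rows '[0, -4, 0, 0, -1, 0, -20, 0, 0, -1, 0, -40, 0, 0, -1, 0, 0, -45, 0, -1, 0, 0, -50, 0, -1, -55, -15, 0, 0, -1, -55, -15, 0, 0, -1, -55, 0, 0, 0, -1, -55, 0, 0, 0, -1, -55, 0, 0, 0, -1]'

```text
clock: 12.3
position: [0.3694, -0.0611, 0.1533]
tool_rot: [[0.1, 0.995, 0.003], [0.995, -0.1, -0.001], [-0.001, 0.003, -1.0]]
contact_force: [2.5, -0.3, 0.3]
finger_gap: 0.005
```

```bash
python3 st.py; python3 - <<'E'
from bench import arm
from h import *
d=arm.read_camera("top");pickle.dump(d,open("t3.pkl","wb"))
cv2.imwrite("pics/t3.png",cv2.resize(d["image"][140:260,215:345,::-1],None,fx=5,fy=5,interpolation=cv2.INTER_CUBIC))
p=np.load("jig.npy")
P=np.array([[.01,.02,.057],[.01,.12,.057],[.13,.12,.057],[.13,.02,.057],[.105,-.085,.086]])
print(((proj(d,j2w(p,P))-[215,140]+.5)*5).round(0).tolist())
E
```

```text
12.3 jig [-147.6 -207.5  153.3] F [ 2.5 -0.3  0.3] yaw_j 90.0
lever ang -145.4 r 215.8 gap 0.004789999855855487 q [ -17.  -28.  124.   -0.   84. -101.]
[[288.0, 304.0], [123.0, 284.0], [150.0, 87.0], [314.0, 106.0], [480.0, 161.0]]
```

View pics/t3.png

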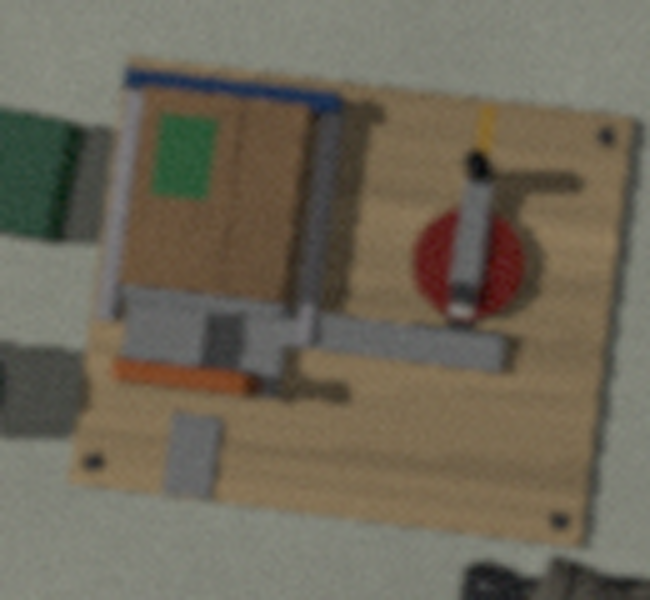

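The box sits against the fence, its rear corners near the predicted (123,284) and (288,304), and the lever is over the stripe. A closer wrist view will check squareness and the gap.

Request:
step_arm --rows '[0, 0, -40, 10, -1, 0, 0, -45, 10, -1, 0, 0, 0, 10, -1, 0, 0, 0, 10, -1, 0, 0, 0, 10, -1, 0, 0, 0, 10, -1, 0, 0, 0, 10, -1, 0, 0, 0, 10, -1, 0, 0, 0, 10, -1]'

```text
clock: 13.48
position: [0.3696, -0.0592, 0.2379]
tool_rot: [[0.994, -0.106, 0.001], [-0.106, -0.994, -0.001], [0.002, 0.001, -1.0]]
contact_force: [0.5, -0.7, -0.0]
finger_gap: 0.0
```

Request:
step_arm --rows '[50, -30, 0, 0, -1, 50, -30, 0, 0, -1, 50, -30, 0, 0, -1, 50, -30, 0, 0, -1, 0, 0, 0, 0, -1]'

```text
clock: 14.1
position: [0.582, 0.042, 0.2342]
tool_rot: [[0.995, -0.099, -0.004], [-0.099, -0.995, 0.0], [-0.004, 0.0, -1.0]]
contact_force: [0.1, 0.2, -0.0]
finger_gap: 0.008
```

```bash
python3 st.py w5; python3 - <<'E'
from h import *
d=pickle.load(open("w.pkl","rb"));p=np.load("jig.npy")
P=np.array([[.01,.02,.057],[.01,.12,.057],[.13,.12,.057],[.13,.02,.057],[.13,.004,.046],[.13,.136,.046]])
print(proj(d,j2w(p,P)).round(0).tolist())
E
```

```text
14.1 jig [ 53.6 -83.5 234.2] F [ 0.1  0.2 -0. ] yaw_j 0.1
lever ang 3.6 r 23.6 gap 0.008496843515011829 q [-1.  5. 87. -0. 88.  5.]
[[273.0, 89.0], [270.0, -21.0], [394.0, -21.0], [387.0, 90.0], [384.0, 106.0], [393.0, -35.0]]
```

View pics/w5.png

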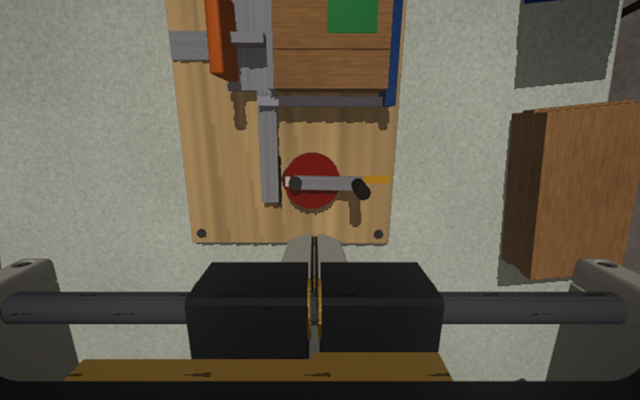

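The box's fence-side edge runs flush along the blue fence. Its near corners at about (274,88) and (390,88) match the home prediction of (273,89) and (387,90), and the lever runs straight to the yellow stripe. The arm is clear, so I'm handing in.

```bash
python3 -c "
from bench import arm
print(arm.sign_off())"
```

```text
the job is handed in; nothing more can be done
None
```

I turned the cam to its low point first, then used the slide to press the box home against the blue fence, and handed the job in at about 14 s. I don't have a verdict, because the hand-in reports none.

- **Cam:** I put the open jaws loosely round the black post and took it round its arc from q ≈ 2.5 to about 0. Only then did I touch the slide. The last pictures show the lever over the yellow stripe.
- **Slide and box:** I pushed the orange plate with the fingers shut until it stopped hard at about 19 N. The push face was then near jig x = -49 mm, which is about 0.036 to 0.037 m of travel. In the last wrist view the box lies flush and parallel to the fence, with its near corners within 3 px (2–3 mm) of where they should be when home.
- **Clearance:** The arm finished well above the jig with no contact force. I did not measure the other bench items again, but the marker, packs and tape looked unmoved in the pictures that showed them, and the arm stayed well above or away from the rest.

No check failed. The slide's travel was worked out from the hand position, not measured directly.

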